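# Fit the fine disc to the lap grinder

## Task

Fit the fine disc (blue ring) to the bare lap grinder: set its bore over the spindle nose, turn it until the three studs come up through its keyholes, push it down against the sprung ejector and twist it clockwise, seen from above, so that it locks and stays down when you let go. Work by feel with a light hand, never pressing the disc on the machine with more than 40 N. Leave the orange disc, the mug, the bottles and the wood block where they are.

Things in the scene. Friction and masses are not known exactly. Their poses are not given: they have to be found in the camera images.
- fine_disc: The disc to fit: steel plate 140 mm across, 5 mm thick, a ring of blue abrasive segments on top, 0.3 to 0.4 kg. Origin on its axis at the plate's underside, z up out of the abrasive side. A plain 22 mm bore runs through plate and boss. Underside above spindle: 14 mm resting on the ejector, 11 on the stud heads, 0 fully down on the hub, 2 once locked and let go.
- fine_boss (a point): On the fine disc's axis, 30 mm above its underside: middle of the grip on the aluminium boss, which is 40 mm across and stands 5 to 41 mm above the underside. Two upright spanner flats, 30 mm apart and 26 mm long, face the disc's +y and -y: grip these. Keep fingertips 7 mm or more above the plate, as the stud heads come up through it. Axes as the disc's.
- fine_keyhole (a point): Middle of the first keyhole's round entry, 17 mm across, in the plate's underside, 40 mm from the axis along the disc's +x; two more at 120 and 240 degrees. From each entry a slot 8 mm wide runs 28 degrees round the axis, counter-clockwise seen from above, so the disc locks by turning 28 degrees clockwise, until the studs stop at the slots' ends.
- coarse_disc: The other disc, alike but with orange abrasive segments; a bystander. Same origin and axes.
- grinder: Light grey box 235 (x) by 245 (y) mm, 68 mm high, fixed to the bench, front panel at its -x side; black splash bowl on top, inner radius 104 mm, rim 98 mm above the bench; a thin copper drip pipe reaches in over the rim, up to 128 mm above the bench, 85 mm or more from the spindle axis. Origin under its centre, on the spindle axis.
- spindle (a point): Spindle axis at the hub's flat face, 92 mm above the bench; axes as the grinder's, they do not turn with the hub. The nose stands on it, 20 mm thick up to 20 mm above the face, tapering to 11 mm thick at 26 mm. Round it a brass ejector 56 mm across, top 14 mm above the face at rest; it sinks under a spring: 5 N at the start, 0.35 N more per mm, 10 N fully down.
- stud_tops (a point): On the spindle axis at the height of the stud heads' tops, 11 mm above the hub face; axes as the grinder's. Three studs stand 40 mm from the axis, 120 degrees apart: shank 6 mm, head 14 mm across from 7 to 11 mm above the face, top bevelled. They turn with the hub (friction 0.5 N m). Hub angle not reported, look or feel: one stud points within 35 degrees of this point's +x.
- tea_mug: White spotted mug, 82 x 114 mm, 91 mm high, a bystander; origin under it.
- flux_bottle: White bottle with a red nozzle, 48 mm across, 125 mm high, a bystander; origin under it.
- patina_bottle: Brown bottle with a black cap, 54 mm across, 97 mm high, a bystander; origin under it.
- wood_block: Pine block 84 x 94 mm, 30 mm high, a bystander; origin under it.

How it is judged:
By the outcome, as a careful person would: the job done as asked, in the order asked, and still so for the second after the job is handed in, with the robot touching nothing.
It also fails if it takes over 72 s, if anything falls off the work surface, if the arm or the gripper's body presses on something with over 40 N, if the wrist force passes 120 N, or if a joint passes its speed limit or range.

## Robot

A 6-joint arm with a two-finger parallel gripper is mounted at the origin on the work surface; the furniture and walls round the work are solid. World frame = base frame: x ahead of the robot, y to its left, z up, the work surface at z = 0. Lengths are in mm, angles in rad, forces in N, time in s.
With the tool pointing down it reaches from about 300 to 775 mm from the base axis. Payload 14.6 kg.
Tool frame: the origin (TCP) lies between the finger pads; the fingertips stand 25 mm ahead of it and the grasp point (between the pads) lies 6 mm ahead of it; z points along the fingers, y is the line along which they close (so a half turn about z gives the same grasp; the last joint's range is limited). The gripper opens to 94 mm and grips with 3 to 60 N. Pads are 16 mm wide; open, the fingers measure 119 mm over their backs; the gripper's body (75 mm by 177 mm) begins 78 mm behind the grasp point.
Start: joints at [-1.413, 0.3, 1.521, -0, 1.321, -0.067], TCP at [122.595, -536.153, 230.446] pointing down, gripper open.
Joint ranges: [-3.03, 3.03], [-0.79, 2.21], [0.23, 2.52], [-1.04, 4.18], [0, 3.07], [-2.55, 2.55]. Speed limits (rad/s): [2.22, 2.22, 2.57, 3.14, 3.14, 3.14].

## Interface

Orientations are given as [roll, pitch, yaw] about the fixed x, y, z axes, in that order (R = Rz(yaw) Ry(pitch) Rx(roll)).
In Python, from cell import manip gives the robot as it stands. The module is installed in compiled form; this text tells all that it offers.
- The arm moves only by the tool step_arm, never from a script. Its argument "series" is one flat list of numbers, 5 for each row, row after row: the shift along the world's x, y, z in mm, then the turn about the world's z in rad, then the closure, from 0 (fully open) to 1 (shut). In form: [dx, dy, dz, spin, jaw, dx, dy, dz, spin, jaw, ...]. A call has 1 to 20 rows; each row shifts and turns the commanded pose from where the row before left it; what a row does not reach is not made up. A row lasts 1/8 s, in which the tool goes at most 62.5 mm and 10.7 degrees, less where a joint would pass 70% of its speed; a pose out of reach is approached as far as the arm can. A call is refused whole if a number of a shift passes 62.5 or a number of a turn 0.188, either way. A call with a gripper value outside its range is refused whole. The fingers move at their own pace and stop on an object; "squeeze" is the grip in N (left out, the last holds). Time passes only in rows, so rows that do not move let the fingers close. It gives the time, the measured TCP pose, the force, the opening and the grip force at its end, in the units of the state.
- manip.read_state(): the state, without advancing time (a new reading comes with each control period).
- manip.camera(name): name is "scene" or "side" or "wrist"; returns (picture, depth): 384x512x3 uint8, blue, green, red; 384x512 float32, mm along the optical axis (not along the pixel's ray), 0 where there is no reading.
- manip.camera_info(name): a dict with "fovy" (degrees; the focal length in pixels is half the picture's height over the tangent of half this angle, whatever the lens; pixels are square), "cx", "cy" (the principal point, pixels), "eye" and "orientation" of the camera in the world. Camera axes: x right, y down, z forward; pixel columns grow to the right and rows downward; lengths in mm; the calibration is good to about 2 mm. A picture is of the moment at which its call begins: read the wrist's pose just before it. camera_info takes no time and is no camera call; for the wrist camera it gives the pose at the moment of the call.
- manip.sign_off(): hands the job in; it is judged then, once.
The state is a dict: "clock": time; "joints": joint angles; "qd": joint speeds; "effort": joint torques, N m; "eef_pos": TCP position; "eef_rot": TCP orientation; "wrist_force": force on the tool from outside, world axes, zero at the start; "moment": the same for the moment, N m; "finger_gap": finger opening in mm; "finger_force": force on a finger pad.
Only numpy, scipy, OpenCV 4.12 (cv2) and the standard library are available. Lean on these libraries where they do the work, as an engineer would, in place of code of your own. Each camera call takes 0.05 s, during which the arm holds its last target. There are 200 camera calls.

## Working session

There is one attempt and no reset: what is moved stays moved. The work goes in short steps, Python scripts to look and compute and a tool call to move; the robot and the scene stay as the last step left them, time stands still between calls to the robot, and variables do not carry over. Pictures are saved under pics/ and viewed, at most 10 in all, crops included, and the job is handed in when it is done.

Besides the shell and the picture viewer there is one more tool, called after "Request:" in YAML: its name, and indented under it one key for each argument. step_arm: Moves the arm, as the interface text tells. Its arguments: {"type":"object","properties":{"series":{"type":"array"},"squeeze":{"type":"number"}},"required":["series"]}

```bash
mkdir -p pics
cat > h.py <<'E'
import numpy as np, cv2
from cell import manip
from scipy.spatial.transform import Rotation as R
def grab(n):
    i=manip.camera_info(n); p,d=manip.camera(n); return i,p,d
def rot(i):
    o=np.array(i["orientation"],float)
    if o.shape==(3,3): return o
    return R.from_euler('xyz',o).as_matrix() if o.size==3 else R.from_quat(o).as_matrix()
def world(i,d):
    h,w=d.shape; f=h/2/np.tan(np.radians(i["fovy"])/2)
    v,u=np.mgrid[:h,:w]
    c=np.dstack([(u-i["cx"])/f*d,(v-i["cy"])/f*d,d])
    W=c@rot(i).T+np.array(i["eye"]); W[d==0]=np.nan; return W
E
python3 - <<'E'
from h import *
ims=[]
for n in("scene","side"):
    i,p,d=grab(n); print(n,i); np.savez(n,p=p,W=world(i,d)); cv2.imwrite(f"pics/{n}0.png",p)
print(manip.read_state())
E
```

```text
scene {'fovy': 52.09782485217364, 'cx': 259.390021237182, 'cy': 183.0036636094446, 'eye': array([-297.2512549 ,  622.01765307,  652.21610479]), 'orientation': array([-2.06067966, -0.02224552, -2.22760647])}
side {'fovy': 48.902388107407766, 'cx': 254.85811314541112, 'cy': 186.86892063434524, 'eye': array([ 405.63826687, 1131.0154706 ,  763.21506935]), 'orientation': array([-2.09717958,  0.02573241, -3.06008054])}
{'clock': 0.1, 'joints': array([-1.41260332e+00,  3.00408548e-01,  1.52149603e+00,  1.72828326e-05,
        1.32071330e+00, -6.66073680e-02]), 'qd': array([-0.00111184, -0.00160814, -0.00193881, -0.0001809 , -0.00063953,
        0.00029645]), 'effort': array([ 1.80300194e-03, -5.32644260e+01, -3.53283119e+01,  7.09948875e-02,
        2.34957493e-02, -6.09107133e-05]), 'eef_pos': array([ 122.56644997, -535.95984783,  229.95660875]), 'eef_rot': array([-3.14057081e+00, -8.49411356e-05,  2.24796047e-01]), 'wrist_force': array([ 0.21922868, -0.83590851, -0.55514813]), 'moment': array([ 0.00661874,  0.01715109, -0.03661732]), 'finger_force': 0.0, 'finger_gap': 94.1669188822205}
```

View pics/scene0.png

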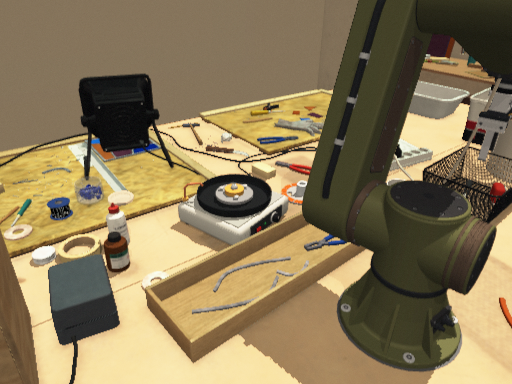

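View pics/side0.png

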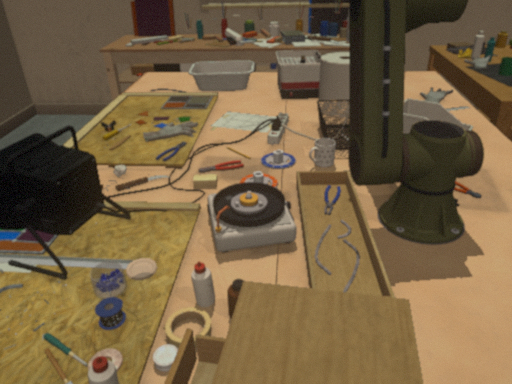

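The side view shows the blue-ringed fine disc at about (278,159), the orange disc at (262,180), the mug at (322,152), and the grinder spindle at (248,200) with a copper pipe at the bowl's left rim. Next I measure these.

Run:
```python
from h import *
z=np.load("side.npz");p=z["p"];W=z["W"]
hsv=cv2.cvtColor(p,cv2.COLOR_BGR2HSV)
def rep(n,m):
    P=W[m]; P=P[~np.isnan(P[:,0])]; print(n,len(P),np.median(P,0).round(),P.min(0).round(),P.max(0).round())
m=np.zeros(p.shape[:2],bool);m[148:172,258:300]=1
blue=m&(hsv[...,0]>100)&(hsv[...,0]<130)&(hsv[...,1]>120); rep("blue",blue)
m[:]=0;m[168:190,240:282]=1; rep("orange",m&(hsv[...,0]<14)&(hsv[...,1]>170))
for n,(u,v) in dict(boss=(278,156),spind=(248,196),spind2=(248,200),obox=(262,177),mug=(322,145)).items(): print(n,W[v,u].round())
m[:]=0;m[180:228,205:295]=1
rim=m&(W[...,2]>88)&(W[...,2]<104)&(hsv[...,2]<70); rep("rim",rim)
m2=m&(W[...,2]>100); rep("spin",m2&(hsv[...,2]>120))
print(W[228:250:4,250].round())
```

```text
blue 7 [ 408. -364.    7.] [ 396. -395.    3.] [ 517. -337.   10.]
orange 69 [ 485. -225.    6.] [ 457. -269.    2.] [589. -36.  99.]
boss [ 456. -377.   27.]
spind [529.  73. 114.]
spind2 [528.  83. 107.]
obox [ 507. -200.   29.]
mug [ 282. -424.   55.]
rim 394 [515. 138.  93.] [423. -43.  88.] [634. 175. 102.]
spin 208 [533.  75. 106.] [485. -31. 100.] [607. 187. 128.]
[[515. 173.  71.]
 [515. 182.  64.]
 [515. 183.  50.]
 [515. 187.  40.]
 [516. 183.  23.]
 [518. 168.  -4.]]
```

Request:
step_arm:
  series: [0,0,40,0,0,0,0,40,0,0,35,18,0,0,0,35,18,0,0,0,35,18,0,0,0,35,18,0,0,0,35,18,0,0,0,35,18,0,0,0,35,18,0,0,0,35,18,0,0,0,20,10,0,0,0,0,0,0,0,0]

```text
clock: 1.6
eef_pos: [423.4, -381.4, 309.9]
eef_rot: [-3.141, 0.001, 0.227]
wrist_force: [-0.3, -0.2, -0.2]
finger_gap: 93.9
finger_force: 0.0
```

Run:
```python
from h import *
s=manip.read_state(); print(s["clock"],s["eef_pos"],s["eef_rot"],s["wrist_force"],s["joints"])
i,p,d=grab("wrist"); print(i); np.savez("w1",p=p,W=world(i,d)); cv2.imwrite("pics/w1.png",p)
```

```text
1.6 [ 423.41895625 -381.42840978  309.87508137] [-3.14075397e+00  5.11362149e-04  2.26774844e-01] [-0.34023507 -0.22114192 -0.15313941] [-7.97540398e-01  2.99676660e-01  1.33860640e+00 -1.03894740e-06
  1.50429188e+00  5.46481369e-01]
{'fovy': 70.40888699496092, 'cx': 254.1496921224173, 'cy': 190.33424923268362, 'eye': array([ 493.8510567 , -365.39894994,  462.66052223]), 'orientation': array([ 2.89042359e+00,  1.37825125e-03, -1.34367445e+00])}
```

View pics/w1.png

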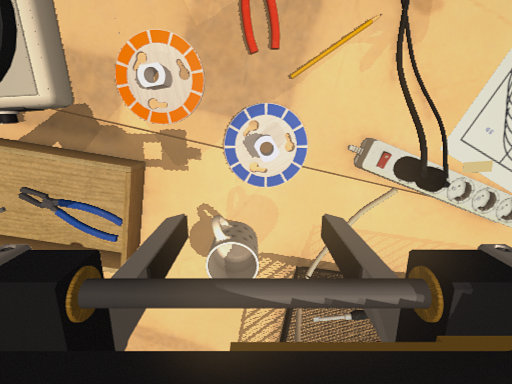

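The wrist view shows the fine disc centred at about (265,145), with keyholes near (252,127), (290,143) and (251,158), and the mug at (232,255). I'll rectify the plate plane and the boss-top plane to get the disc's axis and angle.

```bash
cat >> h.py <<'E'
def topdown(i,p,c,z,half=80,s=4):
    "rectified view of plane z: column -> +x, row -> -y, s px per mm"
    n=int(2*half*s); f=p.shape[0]/2/np.tan(np.radians(i["fovy"])/2)
    r,cl=np.mgrid[:n,:n]
    X=np.dstack([c[0]-half+cl/s,c[1]+half-r/s,np.full(r.shape,float(z))])-np.array(i["eye"])
    q=X@rot(i); m=np.float32
    return cv2.remap(p,(q[...,0]/q[...,2]*f+i["cx"]).astype(m),(q[...,1]/q[...,2]*f+i["cy"]).astype(m),cv2.INTER_CUBIC)
E
python3 - <<'E'
from h import *
i=manip.camera_info("wrist");z=np.load("w1.npz");p=z["p"];W=z["W"]
hsv=cv2.cvtColor(p,cv2.COLOR_BGR2HSV)
m=(hsv[...,0]>100)&(hsv[...,0]<130)&(hsv[...,1]>120); m[:95]=0;m[195:]=0;m[:,:215]=0;m[:,315:]=0
P=W[m];P=P[~np.isnan(P[:,0])];print("ring z",np.median(P[:,2]))
(c,ax,a)=cv2.fitEllipse(cv2.convexHull(np.argwhere(m)[:,::-1].astype(np.float32)));print("ell",c,ax)
P=np.float32(P[:,:2]); 
(cc,r)=cv2.minEnclosingCircle(P);print("ring c",cc,r)
d=np.hypot(W[...,0]-cc[0],W[...,1]-cc[1])
top=(W[...,2]>35)&(W[...,2]<48)&(d<35);print("boss top",W[top].mean(0),W[top].min(0),W[top].max(0))
# grinder etc.
a=topdown(i,p,cc,5,80,3.5);b=topdown(i,p,cc,41,30,8)
b=cv2.resize(b,(240,240))
out=np.zeros((560,800,3),np.uint8);out[:,:560]=a[:560,:560];out[:240,560:]=b
cv2.imwrite("pics/w1r.png",out)
E
```

```text
ring z 4.462807166678175
ell (265.3294982910156, 144.5860595703125) (80.70277404785156, 82.16827392578125)
ring c (457.6917419433594, -392.2381896972656) 67.97340393066406
boss top [ 457.63086748 -392.82815111   39.62541472] [ 437.62046542 -412.55702091   35.14707342] [ 476.82464405 -373.16683097   41.51692562]
```

View pics/w1r.png

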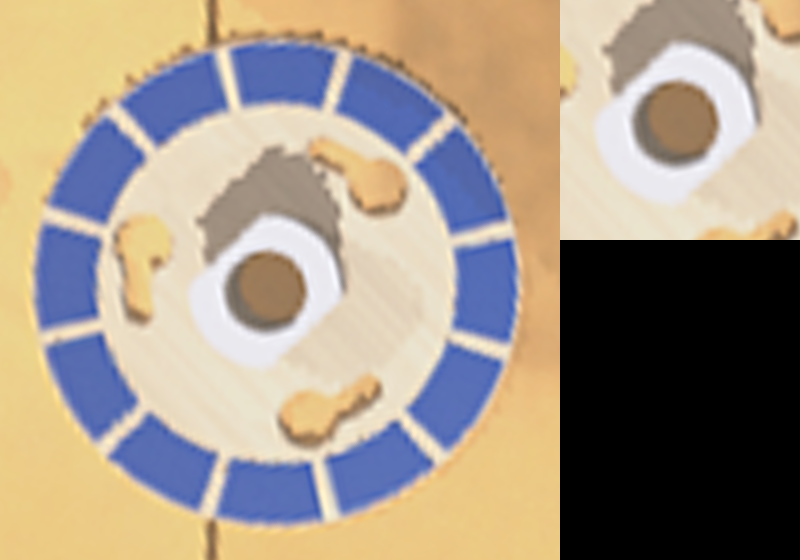

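The rectified view puts the disc centre at (277,282), about (457,-393) in the world. The keyhole entries sit 40 mm out at 42.7°, 163° and -78°, and the boss flats run along 43°, so disc yaw is about 0.745. I'll rotate and descend to the boss.

Request:
step_arm:
  series: [8,-3,0,0.13,0,8,-3,0,0.13,0,9,-3,-20,0.13,0,9,-2,-40,0.128,0,0,0,-50,0,0,0,0,-50,0,0,0,0,-40,0,0,0,0,-30,0,0,0,0,-20,0,0,0,0,-10,0,0,0,0,-10,0,0,0,0,0,0,0]

```text
clock: 3.15
eef_pos: [456.6, -393.2, 40.4]
eef_rot: [-3.141, 0.0, 0.743]
wrist_force: [-0.3, -0.3, -1.2]
finger_gap: 94.0
finger_force: 0.0
```

Request:
step_arm:
  series: [0,0,0,0,1,0,0,0,0,1,0,0,0,0,1,0,0,0,0,1,0,0,0,0,1,0,0,0,0,1]
  squeeze: 45

```text
clock: 3.9
eef_pos: [456.6, -393.2, 40.4]
eef_rot: [3.142, 0.0, 0.743]
wrist_force: [0.7, -0.1, -0.6]
finger_gap: 37.4
finger_force: 0.0
```

Request:
step_arm:
  series: [0,0,0,0,1,0,0,0,0,1,0,0,0,0,1]

```text
clock: 4.28
eef_pos: [456.6, -393.1, 40.4]
eef_rot: [-3.142, -0.0, 0.743]
wrist_force: [0.4, -0.5, -0.4]
finger_gap: 30.0
finger_force: 44.9
```

Gripped at 30.0 mm, as expected. Now I lift and carry it to a viewing spot beside the spindle.

Request:
step_arm:
  series: [0,0,10,0,1,0,0,30,0,1,0,0,50,0,1,0,0,50,0,1,0,0,40,0,1,-3,20,0,0,1,-3,40,0,0,1,-4,50,0,0,1,-4,50,0,0,1,-4,50,0,0,1,-4,50,0,0,1,-3,50,0,0,1,-3,40,0,0,1,-3,20,0,0,1,0,0,0,0,1,0,0,0,0,1]

```text
clock: 6.28
eef_pos: [425.6, -23.6, 220.7]
eef_rot: [3.141, -0.0, 0.743]
wrist_force: [0.2, 0.1, -2.6]
finger_gap: 29.8
finger_force: 44.9
```

Run:
```python
from h import *
s=manip.read_state(); print(s["clock"],s["eef_pos"],s["eef_rot"],s["wrist_force"],s["moment"])
i,p,d=grab("wrist"); W=world(i,d); np.savez("w2",p=p,W=W)
c0=np.array([529,72.])
dd=np.hypot(W[...,0]-c0[0],W[...,1]-c0[1])
nz=(dd<25)&(W[...,2]>110); print("nose",nz.sum(),np.nanmean(W[nz],0),np.nanmin(W[nz],0),np.nanmax(W[nz],0))
e=(dd<45)&(W[...,2]>104)&(W[...,2]<109)
(c,r)=cv2.minEnclosingCircle(np.float32(W[e][:,:2]));print("ejector",c,r,np.median(W[e][:,2]))
a=topdown(i,p,c0,103,75,3.6);b=topdown(i,p,c0,106,34,3.5)
out=np.zeros((540,800,3),np.uint8);out[:,:540]=a[:540,:540];out[:238,540:778]=b[:238,:238]
q=cv2.resize(p,(256,192));out[300:492,540:796]=q
cv2.imwrite("pics/w2r.png",out)
```

```text
6.275 [425.60574164 -23.6283322  220.66448826] [ 3.14134767e+00 -1.51059851e-05  7.42689051e-01] [ 0.23737469  0.068575   -2.55784892] [-0.04021263  0.01899506  0.03131123]
nose 423 [528.91012686  63.38942353 114.42243515] [520.11850098  54.45398972 110.0092472 ] [539.13404737  73.41508213 118.75263608]
ejector (529.494140625, 59.19831466674805) 32.147464752197266 104.83002286700355
```

View pics/w2r.png

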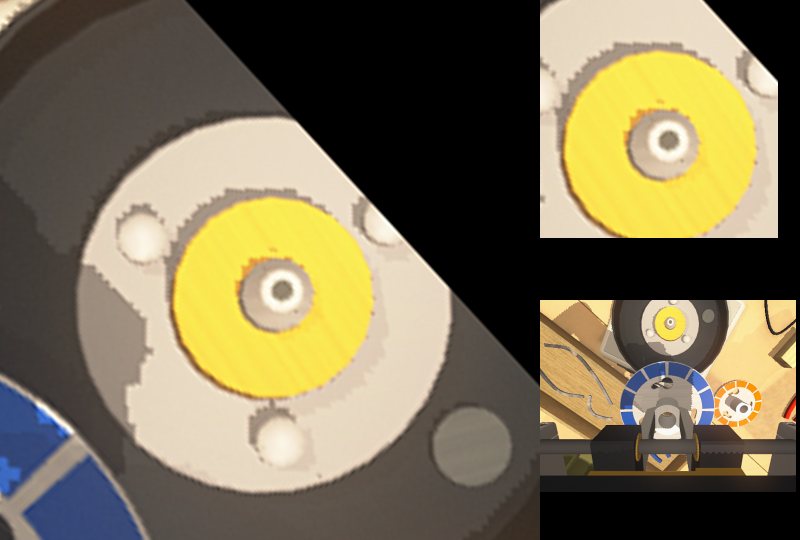

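The rectified view, centred on (529,72) at 3.6 px/mm, shows the ejector and nose centred at about (272,297), so the spindle is near (529.3, 64.5). The studs at (141,236), (279,440) and (380,218) put one stud at about 34.4°. I'll move above the nose and turn by -0.143.

Request:
step_arm:
  series: [20,17,0,-0.03,1,26,22,0,-0.04,1,26,22,0,-0.04,1,20,17,0,-0.033,1,11,10,-10,0,1,0,0,-25,0,1,0,0,-17,0,1,0,0,-6,0,1,0,0,0,0,1]

```text
clock: 7.45
eef_pos: [528.6, 64.6, 162.5]
eef_rot: [-3.142, 0.0, 0.6]
wrist_force: [-0.2, -0.0, -3.0]
finger_gap: 29.8
finger_force: 44.9
```

Run:
```python
from h import *
s=manip.read_state(); print(s["clock"],s["eef_pos"],s["eef_rot"],s["wrist_force"],s["moment"])
```

```text
7.45 [528.61205165  64.5779012  162.54503428] [-3.14156849e+00  3.98347601e-05  5.99581215e-01] [-0.17194058 -0.04278706 -3.00833168] [-0.07011168 -0.08780736  0.03558323]
```

Request:
step_arm:
  series: [0,0,-3,0,1,0,0,-3,0,1,0,0,-2,0,1,0,0,-2,0,1,0,0,0,0,1]

```text
clock: 8.07
eef_pos: [528.5, 64.8, 152.3]
eef_rot: [-3.141, 0.0, 0.6]
wrist_force: [-0.3, 0.0, -3.7]
finger_gap: 29.6
finger_force: 44.9
```

Request:
step_arm:
  series: [0,0,-2,0,1,0,0,-2,0,1,0,0,-1,0,1,0,0,0,0,1]

```text
clock: 8.57
eef_pos: [528.6, 64.8, 147.3]
eef_rot: [-3.141, 0.0, 0.6]
wrist_force: [-0.7, -0.3, -3.6]
finger_gap: 29.8
finger_force: 44.9
```

Bore is over the nose with no side load. Next come the ejector (~146.4) and the stud heads (~143.4).

Request:
step_arm:
  series: [0,0,-1,0,1,0,0,-1,0,1,0,0,-1,0,1,0,0,0,0,1]

```text
clock: 9.07
eef_pos: [528.7, 64.9, 144.6]
eef_rot: [3.141, -0.0, 0.6]
wrist_force: [-1.1, 0.3, 2.4]
finger_gap: 29.9
finger_force: 44.9
```

Request:
step_arm:
  series: [0,0,-1,0,1,0,0,-0.7,0,1,0,0,-0.5,0,1,0,0,0,0,1]

```text
clock: 9.57
eef_pos: [528.7, 64.9, 142.3]
eef_rot: [3.142, -0.0, 0.6]
wrist_force: [0.4, -0.5, 2.2]
finger_gap: 29.6
finger_force: 44.9
```

Request:
step_arm:
  series: [0,0,-0.7,0,1,0,0,-0.7,0,1,0,0,-0.7,0,1,0,0,0,0,1]

```text
clock: 10.07
eef_pos: [528.7, 64.8, 140.2]
eef_rot: [3.141, -0.0, 0.6]
wrist_force: [0.1, 0.1, 3.2]
finger_gap: 29.6
finger_force: 44.9
```

Studs are through. Continuing down to the hub (~132.4).

Request:
step_arm:
  series: [0,0,-1,0,1,0,0,-1,0,1,0,0,-1,0,1,0,0,-1,0,1,0,0,-1,0,1,0,0,-1,0,1,0,0,0,0,1]

```text
clock: 10.95
eef_pos: [528.7, 64.9, 134.2]
eef_rot: [3.141, -0.0, 0.6]
wrist_force: [0.4, -0.5, 4.7]
finger_gap: 29.7
finger_force: 44.9
```

Request:
step_arm:
  series: [0,0,-0.5,0,1,0,0,-0.5,0,1,0,0,0,0,1]

```text
clock: 11.32
eef_pos: [528.6, 64.9, 133.2]
eef_rot: [3.141, -0.0, 0.6]
wrist_force: [-0.2, 0.6, 5.1]
finger_gap: 29.7
finger_force: 44.9
```

Request:
step_arm:
  series: [0,0,-0.4,0,1,0,0,-0.4,0,1,0,0,0,0,1]

```text
clock: 11.7
eef_pos: [528.7, 64.8, 132.5]
eef_rot: [3.141, -0.0, 0.6]
wrist_force: [-1.2, -0.1, 5.5]
finger_gap: 29.9
finger_force: 44.9
```

Request:
step_arm:
  series: [0,0,0,-0.05,1,0,0,0,-0.05,1,0,0,0,-0.05,1,0,0,0,0,1]

```text
clock: 12.2
eef_pos: [528.8, 64.8, 132.5]
eef_rot: [3.141, -0.001, 0.449]
wrist_force: [-0.3, 0.5, 6.3]
finger_gap: 29.6
finger_force: 44.9
```

```bash
cat > s.py <<'E'
from h import *
s=manip.read_state(); print(s["clock"],s["eef_pos"],s["eef_rot"],s["wrist_force"],s["moment"])
E
python3 s.py
```

```text
12.2 [528.79512264  64.84981777 132.52699347] [ 3.14130543e+00 -5.78597741e-04  4.49109088e-01] [-0.30773177  0.46338449  6.31982581] [-0.03852331 -0.03073227  0.01259083]
```

Request:
step_arm:
  series: [0,0,0,-0.05,1,0,0,0,-0.05,1,0,0,0,-0.05,1,0,0,0,-0.05,1,0,0,0,-0.05,1,0,0,0,0,1]

```text
clock: 12.95
eef_pos: [528.8, 64.9, 132.6]
eef_rot: [3.141, -0.001, 0.199]
wrist_force: [-0.5, -0.3, 6.3]
finger_gap: 29.9
finger_force: 44.9
```

```bash
python3 s.py
```

```text
12.95 [528.82826212  64.87317638 132.55746377] [ 3.14148594e+00 -7.25207507e-04  1.99123472e-01] [-0.52712269 -0.33678755  6.29582738] [ 0.01181758 -0.0150059  -0.0237247 ]
```

Request:
step_arm:
  series: [0,0,0,-0.03,1,0,0,0,-0.03,1,0,0,0,-0.03,1,0,0,0,0,1]

```text
clock: 13.45
eef_pos: [528.8, 64.9, 132.5]
eef_rot: [3.142, -0.001, 0.109]
wrist_force: [-0.3, 0.1, 5.8]
finger_gap: 29.8
finger_force: 44.9
```

```bash
python3 s.py
```

```text
13.45 [528.79305748  64.85400693 132.52823429] [ 3.14152505e+00 -6.44501986e-04  1.09435104e-01] [-0.31826516  0.14502335  5.80121921] [0.01989102 0.01039753 0.03836412]
```

Request:
step_arm:
  series: [0,0,0,-0.03,1,0,0,0,-0.03,1,0,0,0,0,1]

```text
clock: 13.82
eef_pos: [528.6, 64.4, 132.5]
eef_rot: [3.141, -0.0, 0.05]
wrist_force: [-1.1, -3.6, 7.4]
finger_gap: 29.6
finger_force: 45.0
```

```bash
python3 s.py
```

```text
13.825 [528.64573054  64.40076074 132.52350841] [ 3.14061920e+00 -1.16396494e-04  4.98959515e-02] [-1.0956709  -3.57160951  7.3608185 ] [-0.75470795  0.33013767  0.37432229]
```

The end stop can be felt (0.37 N m plus side force). I'll turn slightly further to confirm, then ease up to the locked height.

Request:
step_arm:
  series: [0,0,0,-0.03,1,0,0,0,-0.02,1,0,0,0,0,1]

```text
clock: 14.2
eef_pos: [528.7, 64.4, 132.5]
eef_rot: [3.141, -0.0, 0.0]
wrist_force: [-1.9, -3.4, 6.3]
finger_gap: 29.7
finger_force: 45.0
```

```bash
python3 s.py
```

```text
14.2 [528.6545355   64.42272295 132.5045597 ] [ 3.14066409e+00 -1.68551722e-04  8.71478667e-05] [-1.89601888 -3.37473323  6.28442683] [-0.66894159  0.31244639  0.44759219]
```

Request:
step_arm:
  series: [0,0,0.7,0,1,0,0,0.7,0,1,0,0,0.6,0,1,0,0,0.2,0,1,0,0,0,0,1]

```text
clock: 14.82
eef_pos: [528.5, 64.4, 134.3]
eef_rot: [3.141, 0.001, -0.0]
wrist_force: [-0.2, -5.1, 0.2]
finger_gap: 29.3
finger_force: 45.0
```

```bash
python3 s.py
```

```text
14.825 [528.48016698  64.43027097 134.25269094] [ 3.14077984e+00  5.10234819e-04 -4.92443548e-05] [-0.18768051 -5.09767401  0.23906028] [-1.11859762 -0.06053717  0.37352287]
```

Held by the stud heads: the upward load went from 6 N to 0 at 2 mm. Releasing.

Request:
step_arm:
  series: [0,0,0,0,0.6,0,0,0,0,0.5,0,0,0,0,0.4,0,0,0,0,0.3,0,0,0,0,0.2,0,0,0,0,0.2,0,0,0,0,0.2]

```text
clock: 15.7
eef_pos: [528.6, 64.9, 134.5]
eef_rot: [3.142, -0.0, -0.0]
wrist_force: [-0.3, -0.7, -0.2]
finger_gap: 75.2
finger_force: 0.0
```

Request:
step_arm:
  series: [0,0,10,0,0.2,0,0,30,0,0.2,0,0,40,0,0.2,0,0,40,0,0.2,-20,0,20,0,0.2,-30,0,0,0,0.2,-30,0,0,0,0.2,-20,0,0,0,0.2,0,0,0,0,0.2]

```text
clock: 16.82
eef_pos: [428.1, 64.9, 275.6]
eef_rot: [-3.141, -0.002, -0.0]
wrist_force: [0.1, -0.1, 0.1]
finger_gap: 75.2
finger_force: 0.0
```

Run:
```python
from h import *
i,p,d=grab("wrist"); W=world(i,d)
c0=np.array([529.3,64.5]); dd=np.hypot(W[...,0]-c0[0],W[...,1]-c0[1])
hsv=cv2.cvtColor(p,cv2.COLOR_BGR2HSV)
m=(dd<75)&(hsv[...,0]>100)&(hsv[...,0]<130)&(hsv[...,1]>120)&(W[...,2]>80)
P=W[m]; A=np.c_[P[:,:2]-c0,np.ones(len(P))]; print("plane",np.linalg.lstsq(A,P[:,2],rcond=None)[0],P[:,:2].min(0),P[:,:2].max(0))
b=(dd<20)&(W[...,2]>125);print("boss top",np.median(W[b][:,2]))
a=topdown(i,p,c0,99,75,3.6)
cv2.imwrite("pics/w3.png",a[:540,:540])
```

```text
plane [-4.18757516e-04  1.27196114e-03  9.84458369e+01] [462.52889454  -3.19004544] [598.50799009 133.1782359 ]
boss top 133.60502916205783
```

View pics/w3.png

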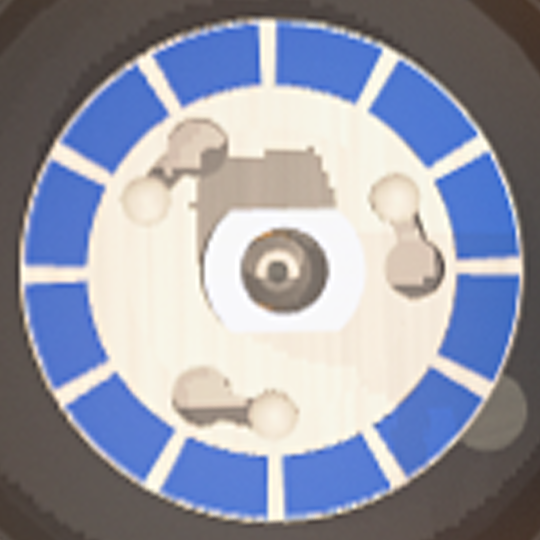

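The image shows the three stud heads at (397,198), (146,199) and (272,414), all at the slots' ends. The disc is level, and the plate top (98.4) and boss top (133.6) match the 2 mm locked height. It's locked, so I'm handing in.

```bash
python3 -c "
from cell import manip
print(manip.sign_off())"
```

```text
the job is handed in; nothing more can be done
None
```

The fine disc is locked on the spindle, level and staying down about 2 mm above the hub with the gripper clear of it, and the job was handed in at about 17 s; the wrist force readings between moves never exceeded about 8 N.

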